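# Find the kiln-bed plate that rocks and push it open

### The job

Three of the four steel cover plates in the kiln bed are propped from below; one has lost its prop. Press gently with a shut gripper's fingertips on the near part of the plates until you find the one that rocks, then push its near part down until the plate is fully open at its stop, so that the fallen prop can be reached, and leave it standing open. Do not force the propped plates, keep off the lifting lugs, and leave everything else on the bed where it is.

Things in the scene. Friction and masses are not known exactly. Their poses are not given: they have to be found in the camera images.
- bed: the kiln bed: a pinkish slab 360 (x) x 780 (y) x 100 mm in a metal frame, fixed to the table. Origin: centre of its underside; its top is 100 mm above; its -x side faces the robot. Four identical steel plates lie flush in its top in a row along its y, 165 mm apart, each over a hollow port 80 mm deep
- plate_a (a joint): tilt of steel plate a in rad: 0 = flush and level, 0.6 = fully open at its stop. The plate, 115 (x) x 110 (y) x 8 mm, hangs on a hidden pivot along the bed's y, 85 mm from its near (-x, robot's side) edge and 30 mm from its far edge: the near part goes down, the far edge comes up. Balanced on a stiff pivot, it stays where it is left. Opening: 121 x 114 mm
- plate_a_press (a point): press point on the top of plate a, midway across, 20 mm from its near edge, 65 mm from its pivot line (which lies to +x). Moves with the plate, 37 mm down when fully open. Unpropped, the plate tips here under about 3 N; propped, it gives 1 to 3 mm and then stands solid. One of the four is unpropped; which one changes from run to run
- lug_a (a point): small dark wire lifting lug standing on plate a, 34 mm wide (y), 13 mm high, 22 mm beyond the pivot line on the far part. This point: the middle of its foot, on the plate's top. Not to be touched
- plate_b (a joint): tilt of steel plate b in rad: 0 = flush and level, 0.6 = fully open at its stop. The plate, 115 (x) x 110 (y) x 8 mm, hangs on a hidden pivot along the bed's y, 85 mm from its near (-x, robot's side) edge and 30 mm from its far edge: the near part goes down, the far edge comes up. Balanced on a stiff pivot, it stays where it is left. Opening: 121 x 114 mm
- plate_b_press (a point): press point on the top of plate b, midway across, 20 mm from its near edge, 65 mm from its pivot line (which lies to +x). Moves with the plate, 37 mm down when fully open. Unpropped, the plate tips here under about 3 N; propped, it gives 1 to 3 mm and then stands solid. One of the four is unpropped; which one changes from run to run
- lug_b (a point): small dark wire lifting lug standing on plate b, 34 mm wide (y), 13 mm high, 22 mm beyond the pivot line on the far part. This point: the middle of its foot, on the plate's top. Not to be touched
- plate_c (a joint): tilt of steel plate c in rad: 0 = flush and level, 0.6 = fully open at its stop. The plate, 115 (x) x 110 (y) x 8 mm, hangs on a hidden pivot along the bed's y, 85 mm from its near (-x, robot's side) edge and 30 mm from its far edge: the near part goes down, the far edge comes up. Balanced on a stiff pivot, it stays where it is left. Opening: 121 x 114 mm
- plate_c_press (a point): press point on the top of plate c, midway across, 20 mm from its near edge, 65 mm from its pivot line (which lies to +x). Moves with the plate, 37 mm down when fully open. Unpropped, the plate tips here under about 3 N; propped, it gives 1 to 3 mm and then stands solid. One of the four is unpropped; which one changes from run to run
- lug_c (a point): small dark wire lifting lug standing on plate c, 34 mm wide (y), 13 mm high, 22 mm beyond the pivot line on the far part. This point: the middle of its foot, on the plate's top. Not to be touched
- plate_d (a joint): tilt of steel plate d in rad: 0 = flush and level, 0.6 = fully open at its stop. The plate, 115 (x) x 110 (y) x 8 mm, hangs on a hidden pivot along the bed's y, 85 mm from its near (-x, robot's side) edge and 30 mm from its far edge: the near part goes down, the far edge comes up. Balanced on a stiff pivot, it stays where it is left. Opening: 121 x 114 mm
- plate_d_press (a point): press point on the top of plate d, midway across, 20 mm from its near edge, 65 mm from its pivot line (which lies to +x). Moves with the plate, 37 mm down when fully open. Unpropped, the plate tips here under about 3 N; propped, it gives 1 to 3 mm and then stands solid. One of the four is unpropped; which one changes from run to run
- lug_d (a point): small dark wire lifting lug standing on plate d, 34 mm wide (y), 13 mm high, 22 mm beyond the pivot line on the far part. This point: the middle of its foot, on the plate's top. Not to be touched
- mould_1: a white plaster dome mould, 90 mm across, 54 mm high, on the far strip of the bed. Bystander; origin: centre of its underside
- mould_2: a second such mould. Bystander; origin: centre of its underside
- mould_3: a third such mould. Bystander; origin: centre of its underside
- jar: a white lidded plastic jar, 68 mm across, 85 mm high, on the far strip of the bed. Bystander; origin: centre of its underside
- blank: a green glass disc, 44 mm across, 8 mm thick, lying between two plates. Bystander; origin: centre of its underside
- post: a white kiln post, an upright cylinder 24 mm across and 32 mm high, between two plates. Bystander; origin: centre of its underside
- scraper: a scraper with a wooden handle, 160 mm long, up to 40 mm wide and 14 mm high, lying on the strip nearest the robot. Bystander; origin: centre of its underside, near the middle of its length

How it is judged:
On the way:
1. the unpropped plate is being tipped by the fingers (((value of joint plate_a above 0.12 rad and contact force between the fingers and plate_a above 0.5 N) or (value of joint plate_b above 0.12 rad and contact force between the fingers and plate_b above 0.5 N) or (value of joint plate_c above 0.12 rad and contact force between the fingers and plate_c above 0.5 N) or (value of joint plate_d above 0.12 rad and contact force between the fingers and plate_d above 0.5 N))), for 0.05 s.
At the end, for the whole second after the job is handed in: the unpropped plate stands open at rest, tilted more than 0.48 rad of its 0.6, and the other three are within 0.08 rad of level (((value of joint plate_a above 0.48 rad and velocity of joint plate_a below 0.05 rad/s and value of joint each of plate_b, plate_c, plate_d below 0.08 rad) or (value of joint plate_b above 0.48 rad and velocity of joint plate_b below 0.05 rad/s and value of joint each of plate_a, plate_c, plate_d below 0.08 rad) or (value of joint plate_c above 0.48 rad and velocity of joint plate_c below 0.05 rad/s and value of joint each of plate_a, plate_b, plate_d below 0.08 rad) or (value of joint plate_d above 0.48 rad and velocity of joint plate_d below 0.05 rad/s and value of joint each of plate_a, plate_b, plate_c below 0.08 rad))); the robot touches nothing.
It fails at once if a plate that does not give is forced (more than 100 N on it) ((value of joint plate_a below 0.1 rad and contact force between the fingers and plate_a above 100 N) or (value of joint plate_b below 0.1 rad and contact force between the fingers and plate_b above 100 N) or (value of joint plate_c below 0.1 rad and contact force between the fingers and plate_c above 100 N) or (value of joint plate_d below 0.1 rad and contact force between the fingers and plate_d above 100 N)).
It fails at once if a lifting lug is touched by the fingers with more than 3 N (contact force between the fingers and plate_a_c2 above 3 N or contact force between the fingers and plate_b_c2 above 3 N or contact force between the fingers and plate_c_c2 above 3 N or contact force between the fingers and plate_d_c2 above 3 N).
It fails at once if a bystander is lifted or moved by more than 25 mm (distance of any of mould_1, mould_2, mould_3, jar, blank, post, scraper from where it was at the start of the episode above 0.025 m).
It also fails if it takes over 45 s, if anything falls off the work surface, if the arm or the gripper's body presses on something with over 40 N, if the wrist force passes 120 N, or if a joint passes its speed limit or range.

### The arm

A 7-joint arm with a two-finger parallel gripper is mounted at the origin on the work surface. World frame = base frame: x ahead of the robot, y to its left, z up, the work surface at z = 0. Lengths are in m, angles in rad, forces in N, time in s.
With the tool pointing down it reaches from about 0.4 to 0.85 m from the base axis. Payload 6.9 kg.
Tool frame: the origin (TCP) lies midway between the tips of the shut fingers; the grasp point (between the pads) lies 19 mm behind it; x points along the fingers, z is the direction in which the jaws open and shut, and the axes are right-handed (so a half turn about x gives the same grasp; the last joint's range is limited). The gripper opens to 85 mm and grips with 20 to 120 N. Pads are 22 mm wide; open, the fingers measure 114 mm over their backs; the gripper's body (76 mm by 85 mm) begins 54 mm behind the grasp point. The pads swing forward as they close: fully open they stand 13 mm farther back than shut.
Start: joints at [1.3, 0.507, -0.238, 1.5, 0.126, 1.149, -0.155], TCP at [0.229, -0.581, 0.231] pointing down, gripper open.
Joint ranges: [-3.08, 3.08], [-0.24, 2.05], [-1.43, 1.35], [0, 2.5], [-1.52, 4.66], [0.17, 1.96], [-2.89, 2.89]. Speed limits (rad/s): [2.39, 2.39, 3.14, 3.14, 3.14, 3.14, 3.14].

### API

Orientations are given as a rotation vector (axis times angle).
In Python, from rig import r gives the robot as it stands.
- The arm moves only by the tool arm_command, never from a script. Its argument "increments" is a list that holds one entry, the list of rows, each a list of 7 numbers: the turn, a rotation vector about the tool's x, y, z in rad, then the shift along the tool's x, y, z in m, then the opening, from 0 (shut) to 1 (fully open). A call has 1 to 10 rows; each row is the pose to reach, as a shift and turn from the pose measured when the call began, along the tool's axes at that moment; what a row does not reach only later rows make up. A row lasts 1/12 s, in which the tool goes at most 41.7 mm and 7.16 degrees, less where a joint would pass 70% of its speed; a pose out of reach is approached as far as the arm can. A call with a gripper value outside its range is refused whole. The fingers move at their own pace and stop on an object; "newtons" is the grip in N (left out, the last holds). Time passes only in rows, so rows that repeat a pose let the fingers close. It gives the time, the measured TCP pose, the force and the opening at its end, in the units of the state.
- r.read_state(): the state, without advancing time (a new reading comes with each control period).
- r.camera(name): name is "scene" or "top"; returns the picture (480x640x3 uint8, red, green, blue); there is no depth.
- r.camera_info(name): a dict with "camera_matrix" (3x3 intrinsics, pixels), "rvec" (rotation vector, rad) and "tvec" (3), from world to camera coordinates, as OpenCV has them. Camera axes: x right, y down, z forward; pixel columns grow to the right and rows downward; lengths in m; the calibration is good to about 2 mm. A picture is of the moment at which its call begins. camera_info takes no time and is no camera call.
- r.hand_in(): hands the job in, once; it reports no verdict.
Trained networks look in the newest picture that a camera, given by its name, has taken for a name from the list of things; names that differ only in an ending like _2 or _b are one class to them, and where a whole thing is asked for, a point or a joint stands for the part that bears it (a point fixed in the world has none). Each returns a list of dicts, best first, with "conf" (0 to 1); they miss things now and then, are a little off and sometimes report something else, mostly with a low value. They report only what shows in the picture. A call takes as long as a camera call.
- r.recognise(target, camera): "extent" ([left, top, right, bottom] in pixels, round what is visible of it).
- r.outline_of(target, camera): "mask" (480x640 bool, what is visible of it) and "extent" ([left, top, right, bottom] in pixels, round what is visible of it).
- r.tip_of(target, camera): "at" ([row, column] in pixels: a listed point, or the origin of a listed thing).
The state is a dict: "clock": time; "q": joint angles; "joint_velocities": joint speeds; "joint_torque": joint torques, N m; "tcp_pos": TCP position; "eef_rot": TCP orientation; "force": force on the tool from outside, world axes, zero at the start; "ft_torque": the same for the moment, N m; "finger_gap": finger opening in m.
Only numpy, scipy, OpenCV 4.12 (cv2) and the standard library are available. Lean on these libraries where they do the work, as an engineer would, in place of code of your own. Each camera call takes 0.05 s, during which the arm holds its last target. There are 200 camera calls.

## Working session

There is one attempt and no reset: what is moved stays moved. The work goes in short steps, Python scripts to look and compute and a tool call to move; the robot and the scene stay as the last step left them, time stands still between calls to the robot, and variables do not carry over. Pictures are saved under pics/ and viewed, about 8 in all and at most 12, crops included, and the job is handed in when it is done.

Besides the shell and the picture viewer there is one more tool, called after "Call:" as name([rows], argument=value, ...), one row to a line, values as JSON. arm_command: Moves the arm, as the interface text tells. Its arguments: {"type":"object","properties":{"increments":{"type":"array"},"newtons":{"type":"number"}},"required":["increments"]}

```bash
mkdir -p pics; cat > h.py <<'E'
import numpy as np, cv2
from rig import r
def ray(cam,rc,z):
    i=r.camera_info(cam);K=np.array(i["camera_matrix"],float);R=cv2.Rodrigues(np.array(i["rvec"],float))[0];t=np.array(i["tvec"],float).ravel()
    d=R.T@np.linalg.inv(K)@np.array([rc[1],rc[0],1.]);c=-R.T@t
    return c+d*(z-c[2])/d[2]
def snap(cam,name):
    im=r.camera(cam);cv2.imwrite('pics/'+name,im[:,:,::-1]);return im
E
python3 - <<'E'
from h import *
snap('top','t1.png');snap('scene','s1.png')
for cam in('top','scene'):
  for n,z in(('plate_a_press',.1),('lug_a',.1),('bed',0),('post',.1),('blank',.1),('scraper',.1),('jar',.1),('mould_1',.1)):
    for d in r.tip_of(n,cam)[:6]:print(cam,n,round(d['conf'],2),np.round(d['at']),ray(cam,d['at'],z).round(3))
s=r.read_state();print(s['clock'],s['tcp_pos'],s['eef_rot'],s['force'],s['finger_gap'])
print(cv2.Rodrigues(np.array(s['eef_rot'],float))[0].round(3))
E
```

```text
top plate_a_press 0.69 [307. 226.] [0.459 0.231 0.1  ]
top plate_a_press 0.33 [272. 256.] [0.539 0.163 0.1  ]
top lug_a 0.95 [256. 365.] [ 0.571 -0.086  0.1  ]
top lug_a 0.88 [244. 440.] [ 0.596 -0.257  0.1  ]
top lug_a 0.83 [271. 219.] [0.541 0.248 0.1  ]
top lug_a 0.7 [260. 294.] [0.565 0.077 0.1  ]
top bed 0.67 [264. 329.] [ 0.56  -0.005  0.   ]
top bed 0.31 [272. 260.] [0.542 0.168 0.   ]
top post 0.53 [274. 255.] [0.534 0.166 0.1  ]
top blank 0.54 [272. 331.] [ 0.536 -0.006  0.1  ]
top scraper 0.63 [324. 340.] [ 0.418 -0.025  0.1  ]
top jar 0.87 [204. 369.] [ 0.691 -0.097  0.1  ]
top jar 0.27 [284. 439.] [ 0.505 -0.251  0.1  ]
top mould_1 0.65 [212. 271.] [0.676 0.128 0.1  ]
top mould_1 0.65 [201. 432.] [ 0.695 -0.243  0.1  ]
top mould_1 0.55 [230. 219.] [0.636 0.248 0.1  ]
scene plate_a_press 0.55 [212. 459.] [0.448 0.237 0.1  ]
scene plate_a_press 0.52 [201. 321.] [ 0.531 -0.009  0.1  ]
scene plate_a_press 0.39 [232. 406.] [0.539 0.163 0.1  ]
scene plate_a_press 0.31 [244. 232.] [ 0.697 -0.104  0.1  ]
scene lug_a 0.82 [226. 359.] [0.561 0.081 0.1  ]
scene lug_a 0.79 [208. 273.] [ 0.585 -0.083  0.1  ]
scene lug_a 0.66 [183. 198.] [ 0.587 -0.248  0.1  ]
scene lug_a 0.63 [250. 449.] [0.55  0.245 0.1  ]
scene bed 0.92 [246. 317.] [ 0.555 -0.005  0.   ]
scene bed 0.67 [202. 277.] [ 0.474 -0.139 -0.   ]
scene post 0.56 [234. 405.] [0.544 0.163 0.1  ]
scene blank 0.9 [198. 319.] [ 0.525 -0.015  0.1  ]
scene scraper 0.85 [162. 336.] [ 0.409 -0.031  0.1  ]
scene jar 0.83 [242. 234.] [ 0.691 -0.103  0.1  ]
scene mould_1 0.84 [282. 362.] [0.679 0.133 0.1  ]
scene mould_1 0.82 [289. 445.] [0.635 0.26  0.1  ]
scene mould_1 0.6 [221. 170.] [ 0.698 -0.236  0.1  ]
0.9 [ 0.22937172 -0.58135898  0.23128781] [ 0.92810707  1.36391268 -0.92803319] [-0.10104825 -0.73155268  0.46899977] 0.0852567491477581
[[-0.     0.93   0.367]
 [ 0.     0.367 -0.93 ]
 [-1.     0.    -0.   ]]
```

View pics/t1.png

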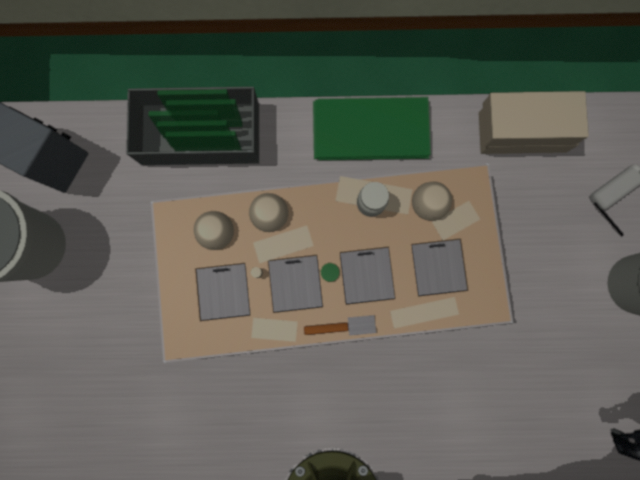

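View pics/s1.png

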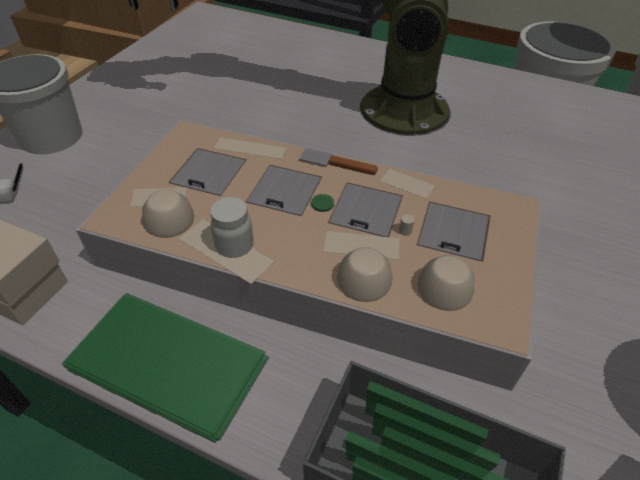

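The top view shows the four plates in a row at columns 222, 295, 367 and 440 (rows about 240–320), with lugs on their far edges at rows 244–271. The post is at (256, 272), the blank at (331, 272) and the scraper at about (340, 326). The scene view agrees.

From the lugs, the bed yaw is about +0.092 rad. The press points come out at about (0.459, 0.239), (0.476, 0.071), (0.491, -0.093) and (0.505, -0.260). I'll start with the rightmost plate.

Call:
arm_command([
  [[0.1,0,0,0,0.037,-0.02,0],[0.2,0,0,0,0.075,-0.04,0],[0.283,0,0,0.0,0.112,-0.06,0],[0.283,0,0,0.01,0.15,-0.079,0],[0.283,0,0,0.02,0.187,-0.098,0],[0.283,0,0,0.03,0.225,-0.118,0],[0.283,0,0,0.04,0.28,-0.147,0],[0.283,0,0,0.05,0.32,-0.168,0],[0.283,0,0,0.06,0.35,-0.184,0],[0.283,0,0,0.07,0.3745,-0.197,0]],
], newtons=40)

```text
clock: 1.73
tcp_pos: [0.4977, -0.2699, 0.1659]
eef_rot: [1.141, 1.25, -1.14]
force: [1.3, 0.1, 0.2]
finger_gap: -0.0002
```

Call:
arm_command([
  [[0,0,0,0,0,0,0],[0,0,0,0,0,0,0]],
])

```text
clock: 1.9
tcp_pos: [0.4995, -0.2664, 0.1653]
eef_rot: [1.137, 1.254, -1.134]
force: [-0.1, 0.1, 0.5]
finger_gap: -0.0002
```

```bash
python3 - <<'E'
from h import *
s=r.read_state();print(s['clock'],s['tcp_pos'],s['force'],s['finger_gap'])
print(cv2.Rodrigues(np.array(s['eef_rot'],float))[0].round(3))
im=snap('top','t2.png');cv2.imwrite('pics/t2c.png',cv2.resize(im[180:360,140:540,::-1],(800,360)))
E
```

```text
1.9 [ 0.49951578 -0.26636783  0.16526252] [-0.0943808   0.11520235  0.53025826] -0.00017526949603229128
[[ 0.001  0.995  0.099]
 [ 0.001  0.099 -0.995]
 [-1.     0.001 -0.001]]
```

View pics/t2c.png

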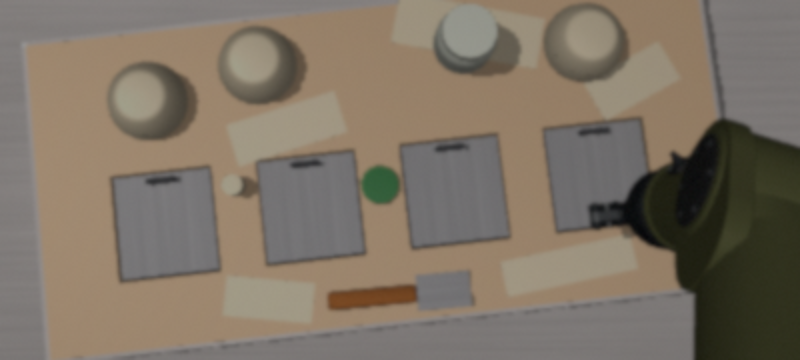

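The crop shows the shut fingers over the near part of the rightmost plate, with the tip around (595, 215). All the other plates look level. I'll descend to just above it.

Call:
arm_command([
  [[0,0,0,0.015,0.006,-0.005,0],[0,0,0,0.035,0.006,-0.005,0],[0,0,0,0.05,0.006,-0.005,0],[0,0,0,0.057,0.006,-0.005,0],[0,0,0,0.057,0.006,-0.005,0]],
])

```text
clock: 2.37
tcp_pos: [0.502, -0.2647, 0.1075]
eef_rot: [1.14, 1.253, -1.142]
force: [0.5, 0.2, -0.1]
finger_gap: 0.0002
```

Call:
arm_command([
  [[0,0,0,0.001,0,0,0],[0,0,0,0.002,0,0,0],[0,0,0,0.003,0,0,0],[0,0,0,0.004,0,0,0]],
])

```text
clock: 2.7
tcp_pos: [0.5023, -0.2652, 0.1042]
eef_rot: [1.14, 1.251, -1.142]
force: [0.2, 1.3, 0.1]
finger_gap: -0.0001
```

Call:
arm_command([
  [[0,0,0,0.001,0,0,0],[0,0,0,0.002,0,0,0],[0,0,0,0.003,0,0,0]],
])

```text
clock: 2.95
tcp_pos: [0.5024, -0.2652, 0.1013]
eef_rot: [1.14, 1.251, -1.141]
force: [-0.6, 0.1, -0.2]
finger_gap: 0.0002
```

Call:
arm_command([
  [[0,0,0,0.001,0,0,0],[0,0,0,0.002,0,0,0],[0,0,0,0.002,0,0,0]],
])

```text
clock: 3.2
tcp_pos: [0.5025, -0.2651, 0.0994]
eef_rot: [1.14, 1.251, -1.141]
force: [-0.3, -0.2, 1.0]
finger_gap: -0.0003
```

Call:
arm_command([
  [[0,0,0,0.001,0,0,0],[0,0,0,0.002,0,0,0],[0,0,0,0.002,0,0,0]],
])

```text
clock: 3.45
tcp_pos: [0.5025, -0.2652, 0.0987]
eef_rot: [1.14, 1.25, -1.141]
force: [-4.4, 1.9, 14.0]
finger_gap: 0.0002
```

Call:
arm_command([
  [[0,0,0,0.001,0,0,0],[0,0,0,0.0015,0,0,0]],
])

```text
clock: 3.62
tcp_pos: [0.5025, -0.2652, 0.0986]
eef_rot: [1.139, 1.249, -1.141]
force: [-5.6, 3.6, 20.3]
finger_gap: 0.0
```

The rightmost plate is solid: 20 N with no further travel. I'll move on to the next one.

Call:
arm_command([
  [[0,0,0,-0.03,0,0,0],[0,0,0,-0.04,0.001,-0.035,0],[0,0,0,-0.04,0.002,-0.07,0],[0,0,0,-0.04,0.003,-0.105,0],[0,0,0,-0.04,0.005,-0.14,0],[0,0,0,-0.035,0.006,-0.174,0],[0,0,0,-0.02,0.006,-0.174,0],[0,0,0,-0.007,0.006,-0.174,0],[0,0,0,-0.004,0.006,-0.174,0],[0,0,0,-0.004,0.006,-0.174,0]],
])

```text
clock: 4.45
tcp_pos: [0.4918, -0.0913, 0.1014]
eef_rot: [1.139, 1.251, -1.142]
force: [-0.3, -0.1, -0.1]
finger_gap: -0.0002
```

Call:
arm_command([
  [[0,0,0,0.001,0,0,0],[0,0,0,0.002,0,0,0],[0,0,0,0.003,0,0,0]],
])

```text
clock: 4.7
tcp_pos: [0.4921, -0.0918, 0.099]
eef_rot: [1.139, 1.249, -1.142]
force: [-1.2, 1.0, 4.2]
finger_gap: 0.0002
```

Call:
arm_command([
  [[0,0,0,0.001,0,0,0],[0,0,0,0.002,0,0,0],[0,0,0,0.002,0,0,0]],
])

```text
clock: 4.95
tcp_pos: [0.4921, -0.0919, 0.0987]
eef_rot: [1.14, 1.248, -1.142]
force: [-6.0, 1.8, 18.3]
finger_gap: -0.0002
```

Solid as well: 18 N, no further travel.

Call:
arm_command([
  [[0,0,0,-0.03,0,0,0],[0,0,0,-0.04,0,-0.035,0],[0,0,0,-0.04,0,-0.07,0],[0,0,0,-0.04,0,-0.105,0],[0,0,0,-0.04,0,-0.14,0],[0,0,0,-0.035,0.0,-0.164,0],[0,0,0,-0.02,0.0,-0.164,0],[0,0,0,-0.007,0.0,-0.164,0],[0,0,0,-0.004,0.0,-0.164,0],[0,0,0,-0.004,0.0,-0.164,0]],
])

```text
clock: 5.78
tcp_pos: [0.4767, 0.0711, 0.1018]
eef_rot: [1.139, 1.249, -1.144]
force: [0.2, -1.6, -1.3]
finger_gap: -0.0003
```

Call:
arm_command([
  [[0,0,0,0.001,0,0,0],[0,0,0,0.002,0,0,0],[0,0,0,0.003,0,0,0]],
])

```text
clock: 6.03
tcp_pos: [0.4772, 0.0707, 0.0994]
eef_rot: [1.141, 1.248, -1.143]
force: [-0.9, -0.0, 4.3]
finger_gap: 0.0
```

Call:
arm_command([
  [[0,0,0,0.001,0,0,0],[0,0,0,0.002,0,0,0],[0,0,0,0.002,0,0,0]],
])

```text
clock: 6.28
tcp_pos: [0.4773, 0.0707, 0.0988]
eef_rot: [1.141, 1.247, -1.143]
force: [-3.8, -0.9, 15.2]
finger_gap: 0.0001
```

Solid too. Moving to the last plate.

Call:
arm_command([
  [[0,0,0,-0.035,0,0,0],[0,0,0,-0.045,0,-0.035,0],[0,0,0,-0.045,0,-0.07,0],[0,0,0,-0.045,0,-0.105,0],[0,0,0,-0.045,-0.001,-0.14,0],[0,0,0,-0.035,-0.001,-0.169,0],[0,0,0,-0.02,-0.001,-0.169,0],[0,0,0,-0.007,-0.001,-0.169,0],[0,0,0,-0.004,-0.001,-0.169,0],[0,0,0,-0.004,-0.001,-0.169,0]],
])

```text
clock: 7.12
tcp_pos: [0.4607, 0.2384, 0.1015]
eef_rot: [1.14, 1.247, -1.145]
force: [0.1, 0.3, 1.0]
finger_gap: 0.0002
```

Call:
arm_command([
  [[0,0,0,0.001,0,0,0],[0,0,0,0.002,0,0,0],[0,0,0,0.003,0,0,0]],
])

```text
clock: 7.37
tcp_pos: [0.4613, 0.2382, 0.0993]
eef_rot: [1.142, 1.246, -1.144]
force: [-0.9, -1.2, 3.5]
finger_gap: 0.0002
```

Call:
arm_command([
  [[0,0,0,0.001,0,0,0],[0,0,0,0.002,0,0,0],[0,0,0,0.002,0,0,0]],
])

```text
clock: 7.62
tcp_pos: [0.4613, 0.2382, 0.0976]
eef_rot: [1.142, 1.246, -1.144]
force: [-2.0, 0.1, 3.8]
finger_gap: -0.0001
```

```bash
python3 - <<'E'
from h import *
s=r.read_state();print(s['clock'],s['tcp_pos'],s['force'])
im=snap('scene','s2.png');cv2.imwrite('pics/s2c.png',cv2.resize(im[100:400,80:560,::-1],(800,500)))
E
```

```text
7.6167 [0.46133791 0.23817061 0.0976393 ] [-1.95352806  0.07901516  3.78559647]
```

View pics/s2c.png

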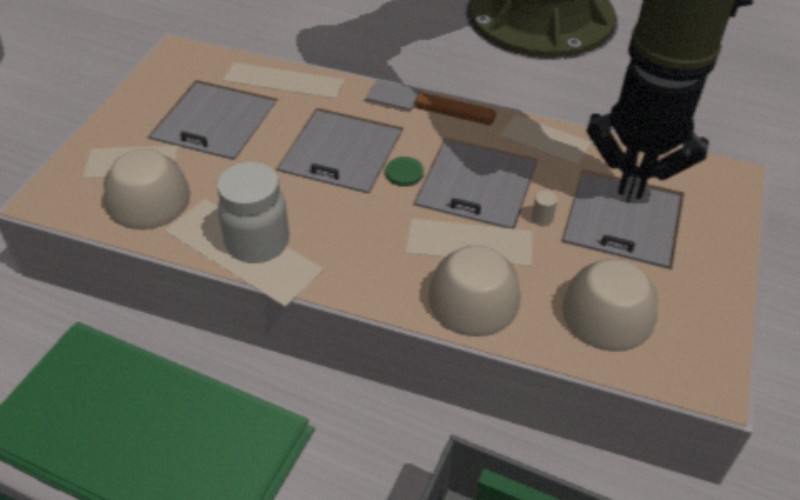

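In this crop the fingertips stand on the near-middle part of this plate, at about (632, 188), clear of its lug at (617, 242). It gives at only 3.8 N, so I'll keep pressing.

Call:
arm_command([
  [[0,0,0,0.001,0,0,0],[0,0,0,0.002,0,0,0],[0,0,0,0.003,0,0,0]],
])

```text
clock: 7.92
tcp_pos: [0.4615, 0.2382, 0.0946]
eef_rot: [1.142, 1.245, -1.144]
force: [-1.2, -0.4, 5.0]
finger_gap: 0.0
```

Call:
arm_command([
  [[0,0,0,0.001,0,0,0],[0,0,0,0.002,0,0,0],[0,0,0,0.003,0,0,0]],
])

```text
clock: 8.17
tcp_pos: [0.4619, 0.2382, 0.0916]
eef_rot: [1.143, 1.245, -1.143]
force: [0.1, -0.4, 4.6]
finger_gap: -0.0002
```

It rocks. I'll push it on down.

Call:
arm_command([
  [[0,0,0,0.003,0,0,0],[0,0,0,0.006,0,0,0],[0,0,0,0.009,0,0,0],[0,0,0,0.012,0,0,0],[0,0,0,0.015,0,0,0],[0,0,0,0.018,0,0,0],[0,0,0,0.02,0,0,0]],
])

```text
clock: 8.75
tcp_pos: [0.4632, 0.2387, 0.0717]
eef_rot: [1.145, 1.244, -1.141]
force: [1.5, -0.2, 5.4]
finger_gap: 0.0001
```

Call:
arm_command([
  [[0,0,0,0.002,0,0,0],[0,0,0,0.003,0,0,0],[0,0,0,0.004,0,0,0]],
])

```text
clock: 9.0
tcp_pos: [0.4642, 0.2389, 0.0678]
eef_rot: [1.146, 1.243, -1.14]
force: [1.3, -0.0, 5.4]
finger_gap: -0.0
```

Call:
arm_command([
  [[0,0,0,0.001,0,0,0],[0,0,0,0.002,0,0,0],[0,0,0,0.003,0,0,0]],
])

```text
clock: 9.25
tcp_pos: [0.4651, 0.2392, 0.0651]
eef_rot: [1.148, 1.242, -1.139]
force: [-1.4, -1.9, 15.7]
finger_gap: -0.0
```

Call:
arm_command([
  [[0,0,0,0.001,0,0,0],[0,0,0,0.002,0,0,0],[0,0,0,0.002,0,0,0]],
])

```text
clock: 9.5
tcp_pos: [0.4653, 0.2392, 0.0649]
eef_rot: [1.148, 1.241, -1.138]
force: [-5.5, -3.8, 26.1]
finger_gap: -0.0001
```

It has reached the stop: 26 N with only 0.2 mm more travel. I'll withdraw straight up and move clear.

Call:
arm_command([
  [[0,0,0,-0.01,0,0,0],[0,0,0,-0.03,0,0,0],[0,0,0,-0.06,0,0,0],[0,0,0,-0.1,0,0,0],[0,0,0,-0.14,0,0,0],[0,0,0,-0.15,0,0.03,0],[0,0,0,-0.15,0,0.06,0],[0,0,0,-0.15,0,0.1,0],[0,0,0,-0.15,0,0.13,0],[0,0,0,-0.15,0,0.13,0]],
])

```text
clock: 10.33
tcp_pos: [0.4756, 0.1024, 0.2146]
eef_rot: [1.151, 1.235, -1.146]
force: [-0.7, -0.1, -0.9]
finger_gap: 0.0003
```

```bash
python3 - <<'E'
from h import *
s=r.read_state();print(s['clock'],s['tcp_pos'],s['force'],np.abs(s['joint_velocities']).max())
im=snap('scene','s3.png');cv2.imwrite('pics/s3c.png',cv2.resize(im[100:400,80:560,::-1],(800,500)))
E
```

```text
10.3333 [0.47559623 0.10238336 0.21457119] [-0.68471739 -0.14132858 -0.92274076] 0.10378206189873426
```

View pics/s3c.png

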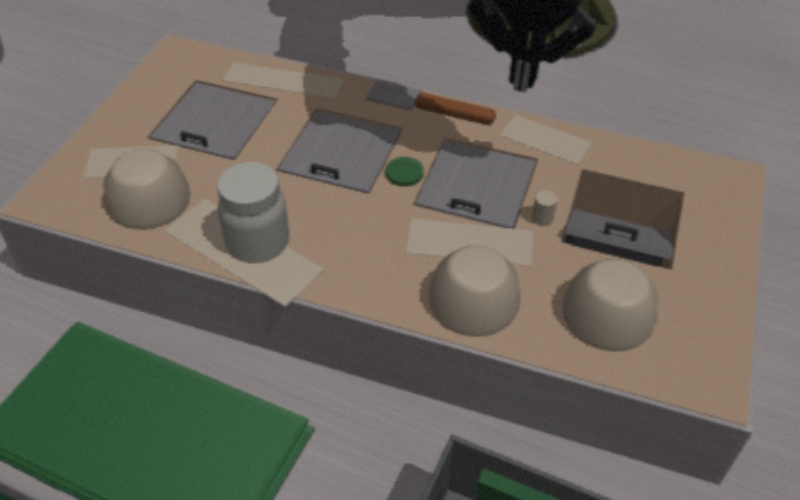

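The plate at (625, 218) stands open with its far edge raised. The other three are level, the bystanders have not moved, and the arm is clear.

```bash
python3 -c "
from rig import r
r.hand_in()"
```

```text
the job is handed in; nothing more can be done
```

I found the unpropped plate and opened it to its stop. It is the leftmost one, at the largest y. The job was handed in at about 10.3 s on the robot's clock, and no verdict was reported.

- **Pressing:** I pressed all four plates with the shut fingertips. Three stood solid at 15–20 N, stopping at about z = 0.0987 m. The fourth gave way at 4–5 N.
- **Opening:** I pushed the fourth plate down until the force rose to 26 N with almost no further travel, about 35 mm below the bed top. Then I withdrew straight up.
- **Last check:** After the fingers left, the scene picture shows that plate standing open. The other three are level, and the moulds, jar, blank, post and scraper look unmoved. The arm is clear, with a residual force reading of about 1 N.
- **Not measured:** I judged the tilt from the push depth, the stop force and the picture, not as an angle. No check failed or disagreed.

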